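# Sweep the V-block clean and seat the lens barrel in it

### The job

Take the blue-handled scraper block from its stand, use it to sweep the three brass chips out of the V-block's groove into the white tray at its open end (do not touch the chips with the gripper), and put the scraper back in its stand. Then lay the black lens barrel in the groove with its brass-ringed end up against the end stop, and press it down gently but clearly, with about 15 N, so that it bears on both sloping faces; finish while still pressing it there. Leave the timer, the specimen cup and the forceps alone.

Things in the scene. Friction and masses are not known exactly. Their poses are not given: they have to be found in the camera images.
- v_block: fixed V-block fixture on a dark 8 mm base plate. Origin on the worktop under the middle of the groove; x along the groove to the end stop, z up. Groove 120 mm long (x -60 to +60 mm), open at the top and at -x; flat floor 12 mm wide, 22 mm above the worktop. A 50 mm barrel that bears on both sloping faces has its axis at y = 0, z = 51.4 mm (its top at 76.4 mm)
- jaw_left: left half (v_block y positive) of the aluminium groove, fixed. Its contact face rises at 45 degrees from the floor's edge (y = 6 mm) to a ridge at y = 21 mm, 37 mm above the worktop; outside it slopes down to y = 28 mm, about 30 mm high. Origin at v_block's x = 0, y = 0, z = 22 mm, same axes
- jaw_right: right half (v_block y negative) of the groove, fixed, the mirror image of jaw_left; same origin and axes as jaw_left. A push that leans sideways (to v_block +-y) loads only one jaw: press straight down and ease off any side force
- stop_face (a point): point on the inner face of the end stop where the axis of a seated barrel meets it (v_block x = 60, y = 0, z = 51.4 mm); axes as v_block. The stop is a dark upright plate 12 mm thick, 56 mm wide, its top 59 mm above the worktop
- chip_0: loose brass chip, 11 x 8 x 7.5 mm, 12 g, on the groove floor nearest the open end at the start; origin at the centre of its underside, 11 mm along its x
- chip_1: loose brass chip like chip_0, at the start the middle one
- chip_2: loose brass chip like chip_0, at the start the one nearest the end stop; at least 30 mm of groove floor between it and the stop are free of chips
- scraper_stand: fixed grey stand for the scraper: foot 50 x 74 mm, pocket 18 mm (x) by 44 mm (y) inside, rim 26 mm above the worktop, inner floor 4 mm above it; origin on the worktop under the middle of the pocket, z up
- scraper: loose scraper, 60 g, standing in its stand. Origin at the centre of its foot, z up the handle. White blade 14 mm thick (x); across y 10 mm wide at the foot, sides rising at 45 degrees to 36 mm wide at z = 14, top at z = 26 mm. Blue handle 18 (x) by 22 mm (y), z = 25 to 87 mm. In stand and groove its x runs along their x; to sweep, hold the foot 1 to 2 mm over the groove floor
- lens_rest: fixed grey plastic rest with two ribs on which the barrel lies at the start, plate 80 x 56 x 4 mm, ribs along x at y = +-16 mm, 10 mm high; origin on the worktop under its middle
- lens_barrel: loose black lens barrel, a cylinder 50 mm in diameter and 70 mm long, about 200 g. Origin on its axis at mid length, x along the axis towards the brass-ringed rear end; the glass lens is at the -x end. It may roll about x, so y and z may turn. On the rest its axis is 30 mm above the worktop
- barrel_rear (a point): centre of the barrel's brass-ringed rear end, 35 mm from the barrel's origin along its +x
- timer: bystander: black timer 45 x 75 x 63 mm standing behind the work; origin at the centre of its underside
- specimen_cup: bystander: white cup with yellow screw lid, 54 mm wide, 66 mm high; origin at the centre of its underside
- forceps: bystander: steel forceps 126 mm long lying on the right; origin at the centre of the underside
- tray (a point): centre of the inner floor (3 mm above the worktop) of the white chip tray at the groove's open end, fixed to v_block at x = -95.5 mm; axes as v_block. Outer size 70 mm (x) by 84 mm (y), walls 3 mm thick, 15 mm high; it adjoins the groove's end

How it is judged:
On the way, in this order (a step that is already met when the one before it is completed fails the run):
1. with the scraper in the gripper, all three chips are off the groove and in the tray (contact force between the fingers and scraper above 1 N and x of each of chip_0, chip_1, chip_2 in the frame of v_block below -0.06 m and height (world z) of each of chip_0, chip_1, chip_2 below 0.0205 m), for 0.1 s.
2. the scraper stands in its stand again, let go (horizontal distance between scraper and scraper_stand below 0.01 m and height (world z) of scraper below 0.012 m and angle between scraper's own z axis and vertical below 0.25 rad and contact force between the fingers and scraper below 0.1 N), for 0.2 s.
At the end, for the whole second after the job is handed in: barrel in the groove (0.05 rad, 3 mm sideways and in height), brass-ringed end within 6 mm of the stop, gripper pressing on it (over 3 N), over 2.5 N on each sloping face (weight alone gives under 2); chips in the tray, scraper in its stand (contact force between lens_barrel and jaw_left above 2.5 N and contact force between lens_barrel and jaw_right above 2.5 N and contact force between the fingers and lens_barrel above 3 N and z of lens_barrel in the frame of v_block between 0.0484 and 0.0539 m and y of lens_barrel in the frame of v_block between -0.003 and 0.003 m and angle between the x axis of lens_barrel and the x axis of v_block, either way round below 0.05 rad and distance between barrel_rear and stop_face below 0.006 m and linear speed of lens_barrel below 0.01 m/s and x of chip_0 in the frame of v_block between -0.135 and -0.06 m and x of chip_1 in the frame of v_block between -0.135 and -0.06 m and x of chip_2 in the frame of v_block between -0.135 and -0.06 m and horizontal distance between each of chip_0, chip_1, chip_2 and v_block below 0.138 m and horizontal distance between scraper and scraper_stand below 0.01 m and height (world z) of scraper below 0.012 m and angle between scraper's own z axis and vertical below 0.25 rad); the arm keeps its last pose, push and grip.
It fails at once if the gripper touched a chip (contact force between the fingers and chip_0 above 0.5 N or contact force between the fingers and chip_1 above 0.5 N or contact force between the fingers and chip_2 above 0.5 N).
It fails at once if the barrel was rammed into the fixture with more than 80 N (contact force between lens_barrel and v_block above 80 N).
It fails at once if a bystander was moved more than 25 mm (distance of any of timer, specimen_cup, forceps from where it was at the start of the episode above 0.025 m).
It also fails if it takes over 72 s, if anything falls off the work surface, if the arm or the gripper's body presses on something with over 40 N, if the wrist force passes 120 N, or if a joint passes its speed limit or range.

### The arm

A 6-joint arm with a two-finger parallel gripper is mounted at the origin on a cart in front of the work surface, level with it; the furniture and walls round the work are solid. World frame = base frame: x ahead of the robot, y to its left, z up, the work surface at z = 0. Lengths are in m, angles in rad, forces in N, time in s.
With the tool pointing down it reaches from about 0.375 to 0.975 m from the base axis. Payload 3.8 kg.
Tool frame: the origin (TCP) lies on the centre line of the jaws, within the pads' length; the fingertips stand 17 mm ahead of it and the grasp point (between the pads) lies 2 mm behind it (bot.tip_extent is the distance from the TCP to the fingertips, in m); z points along the fingers, y is the line along which they close (so a half turn about z gives the same grasp; the last joint's range is limited). The gripper opens to 85 mm and grips with 20 to 120 N. Pads are 22 mm wide; open, the fingers measure 114 mm over their backs; the gripper's body (76 mm by 85 mm) begins 54 mm behind the grasp point. The pads swing forward as they close: fully open they stand 13 mm farther back than shut.
Start: joints at [-1.179, 0.264, 1.604, -0, 1.274, -0.037], TCP at [0.281, -0.614, 0.248] pointing down, gripper open.
Joint ranges: [-2.63, 2.63], [-0.94, 2.18], [0.31, 2.57], [-1.31, 4.45], [0, 2.66], [-2.55, 2.55]. Speed limits (rad/s): [2.57, 2.57, 3.14, 3.14, 3.14, 3.14].

### API

Orientations are given as a rotation vector (axis times angle).
In Python, from workcell import readout, read_camera, finish_job, bot gives the robot as it stands.
- The arm moves only by the tool jog_arm, never from a script. Its argument "deltas" is one flat list of numbers, 7 for each row, row after row: the shift along the tool's x, y, z in m, then the turn, a rotation vector about the tool's x, y, z in degrees, then the gripper command: -1 is shut, 1 is fully open, values between are in proportion. A call has 1 to 8 rows; each row is the pose to reach, as a shift and turn from the pose commanded when the call began, along the tool's axes at that moment; what a row does not reach only later rows make up. A row lasts 1/10 s, in which the tool goes at most 50 mm and 8.59 degrees, less where a joint would pass 70% of its speed; a pose out of reach is approached as far as the arm can. A call with a gripper value outside its range is refused whole. The fingers move at their own pace and stop on an object; "squeeze" is the grip in N (left out, the last holds). Time passes only in rows, so rows that repeat a pose let the fingers close. It gives the time, the measured TCP pose, the force, the opening and the grip force at its end, in the units of the state.
- readout.read_state(): the state, without advancing time (a new reading comes with each control period).
- read_camera(name): name is "side" or "top"; returns a dict with "color" (420x560x3 uint8, blue, green, red), "fx", "fy", "cx", "cy" (pixels), "origin" and "attitude" of the camera in the world. Camera axes: x right, y down, z forward; pixel columns grow to the right and rows downward; lengths in m; the calibration is good to about 2 mm. A picture is of the moment at which its call begins. There is no depth.
- finish_job(): hands the job in; it is judged then, once.
The state is a dict: "time": time; "q": joint angles; "joint_vel": joint speeds; "joint_torque": joint torques, N m; "tool_pos": TCP position; "tcp_rot": TCP orientation; "wrist_force": force on the tool from outside, world axes, zero at the start; "torque": the same for the moment, N m; "width": opening from 0.0 (shut) to 1.0 (fully open); "grip_force": force on a finger pad.
Only numpy, scipy, OpenCV 4.12 (cv2) and the standard library are available. Lean on these libraries where they do the work, as an engineer would, in place of code of your own. Each camera call takes 0.05 s, during which the arm holds its last target. There are 200 camera calls.

## Working session

There is one attempt and no reset: what is moved stays moved. The work goes in short steps, Python scripts to look and compute and a tool call to move; the robot and the scene stay as the last step left them, time stands still between calls to the robot, and variables do not carry over. Pictures are saved under pics/ and viewed, at most 12 in all, crops included, and the job is handed in when it is done.

Besides the shell and the picture viewer there is one more tool, called after "Emit:" by a JSON object that holds its "op" and its "data", one argument or row to a line. jog_arm: Moves the arm, as the interface text tells. Its arguments: {"type":"object","properties":{"deltas":{"type":"array"},"squeeze":{"type":"number"}},"required":["deltas"]}

```bash
mkdir -p pics; python3 - <<'E'
from workcell import readout, read_camera
import cv2,numpy as np,pickle
d={}
for n in("side","top"):
    c=read_camera(n);d[n]=c;cv2.imwrite(f"pics/{n}0.png",c["color"])
    print(n,{k:np.round(v,4).tolist() for k,v in c.items() if k!="color"})
pickle.dump(d,open("cam.pkl","wb"))
print(readout.read_state())
E
```

```text
side {'fx': 498.0987, 'fy': 498.0987, 'cx': 274.9631, 'cy': 213.2401, 'origin': [0.2137, -1.1539, 0.6779], 'attitude': [-2.0384, 0.2938, -0.2044]}
top {'fx': 458.3949, 'fy': 458.3949, 'cx': 279.7993, 'cy': 216.6657, 'origin': [0.3139, -0.0794, 1.2463], 'attitude': [-2.1067, 2.1182, -0.2277]}
{'time': 0.1, 'q': array([-1.17889521e+00,  2.64709347e-01,  1.60529607e+00, -3.03457514e-06,
        1.27371986e+00, -3.68969197e-02]), 'joint_vel': array([ 0.00017015,  0.0003338 , -0.0030384 ,  0.00027623, -0.00152942,
        0.00068081]), 'joint_torque': array([ 8.28764660e-04, -5.16708076e+01, -3.68590736e+01, -4.97930819e-05,
        6.33009797e-03, -1.62198063e-05]), 'tool_pos': array([ 0.28039702, -0.61327914,  0.24703359]), 'tcp_rot': array([-3.06761321e+00, -6.67960880e-01,  5.95585695e-04]), 'wrist_force': array([-0.14189321, -0.2996632 , -0.05452718]), 'torque': array([-0.00394602, -0.0736368 , -0.01112953]), 'grip_force': 0.0, 'width': 1.0059988569320193}
```

View pics/top0.png

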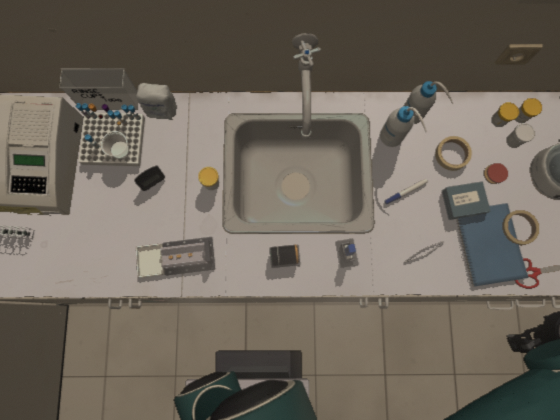

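View pics/side0.png

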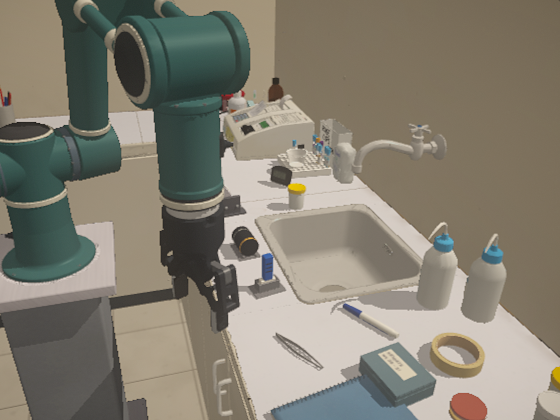

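The top view shows the V-block around (187,256) with its tray at (150,262), the barrel at (285,257), the scraper stand at (347,252) and the forceps at (425,252). In the side view the arm hides the V-block. I'll zoom in next.

```bash
cat > h.py <<'E'
import numpy as np,cv2,pickle
from scipy.spatial.transform import Rotation as R
def project(c,P):
    p=(np.atleast_2d(P)-c["origin"])@R.from_rotvec(c["attitude"]).as_matrix()
    return np.c_[p[:,0]/p[:,2]*c["fx"]+c["cx"],p[:,1]/p[:,2]*c["fy"]+c["cy"]]
def ray(c,uv,z):
    uv=np.atleast_2d(uv);d=np.c_[(uv[:,0]-c["cx"])/c["fx"],(uv[:,1]-c["cy"])/c["fy"],np.ones(len(uv))]@R.from_rotvec(c["attitude"]).as_matrix().T
    o=np.array(c["origin"]);return o+d*((z-o[2])/d[:,2])[:,None]
def crop(c,u,v,w,h,s):
    return cv2.resize(c["color"][v:v+h,u:u+w],None,fx=s,fy=s,interpolation=cv2.INTER_CUBIC)
E
python3 - <<'E'
from h import *
d=pickle.load(open("cam.pkl","rb"));t=d["top"]
im=np.vstack([crop(t,130,236,100,40,8),crop(t,265,236,100,35,8)])
cv2.imwrite("pics/z.png",np.clip(im.astype(float)*1.3,0,255).astype(np.uint8))
E
```

```text
(no output)
```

View pics/z.png

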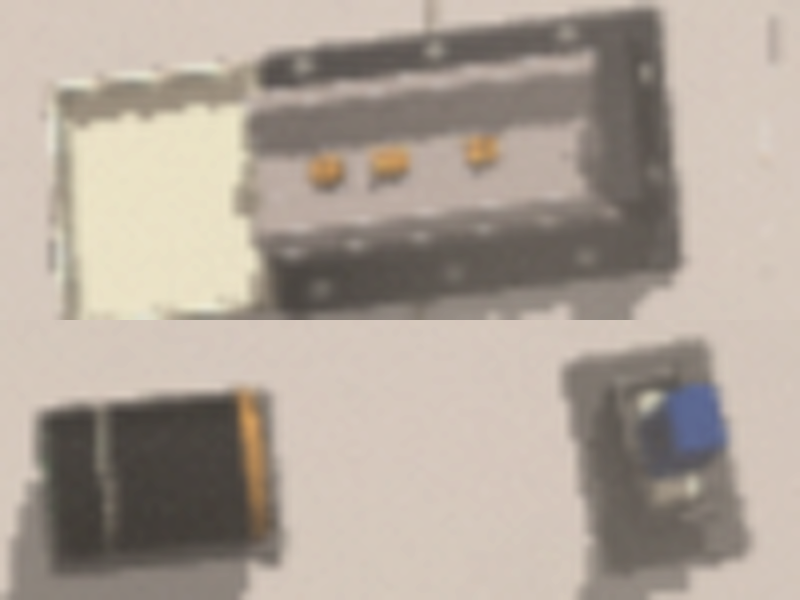

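The crop shows the groove with its stop at the right, so V-block x points image-right, and three chips near crop (325,170), (390,160) and (480,150). The barrel's brass ring is also on the right, and the blue handle's top spans (668–725, 385–455). Next I'll fit the poses.

```bash
cat > fit.py <<'E'
from h import *
from scipy.optimize import least_squares
def fit(c,P,px,g):
    P=np.array(P,float);f=lambda s:project(c,(np.c_[P[:,:2]@np.array([[np.cos(s[2]),np.sin(s[2])],[-np.sin(s[2]),np.cos(s[2])]])+s[:2],P[:,2]]))
    r=least_squares(lambda s:(f(s)-px).ravel(),g,loss="soft_l1");return r.x,(f(r.x)-px).round(1).tolist()
E
python3 - <<'E'
from fit import *
t=pickle.load(open("cam.pkl","rb"))["top"]
def px(l,v0=0,u=130): a=np.array(l,float);return np.c_[(a[:,0]+.5)/8-.5+u,(a[:,1]-v0+.5)/8-.5+236]
V=np.array([[-.060,.021,.037],[-.060,-.021,.037],[.060,.021,.037],[-.1305,.042,.015],[.072,.028,.059],[.072,-.028,.059]])
s,r=fit(t,V,px([[248,100],[260,238],[592,58],[55,90],[640,40],[645,200]]),[.4,.25,-1.5]);print("v",s.round(4),r)
print(project(t,[[s[0],s[1],0]]))
S=[[-.025,.037,.004],[.025,.037,.004],[.025,-.037,.004],[-.025,-.037,.004]]
print("stand",*fit(t,S,px([[562,370],[708,340],[750,550],[600,570]],320,265),[.4,-.2,-1.5]))
H=[[-.009,.011,.091],[.009,.011,.091],[.009,-.011,.091],[-.009,-.011,.091]]
print("handle",*fit(t,H,px([[668,388],[715,382],[725,446],[677,455]],320,265),[.4,-.2,-1.5]))
B=[[-.035,.025,.03],[.035,.025,.03],[.035,-.025,.03],[-.035,-.025,.03]]
print("barrel",*fit(t,B,px([[40,410],[268,390],[280,562],[57,570]],320,265),[.4,0,-1.5]))
print("chips",ray(t,px([[325,170],[390,160],[480,150]]),.029).round(4))
E
```

```text
v [ 0.4711  0.1694 -1.4501] [[0.0, 1.4], [-0.3, -0.2], [2.1, 1.0], [-0.4, -0.6], [-0.9, -1.2], [0.5, -0.0]]
[[186.52655618 256.16019316]]
stand [ 0.47793199 -0.26674552 -1.41551056] [[0.1, -1.0], [-0.3, -0.1], [-0.2, 0.2], [0.4, 0.7]]
handle [ 0.47877723 -0.26718951 -1.44287174] [[-0.7, -0.1], [0.4, -0.3], [0.6, 0.3], [-0.4, 0.1]]
barrel [ 0.46648747 -0.09820112 -1.51219286] [[1.6, 0.7], [-0.8, 1.5], [-1.0, -1.3], [0.6, -0.7]]
chips [[0.4659 0.207  0.029 ]
 [0.4692 0.1856 0.029 ]
 [0.4723 0.1557 0.029 ]]
```

```bash
cat > go.py <<'E'
import sys
from h import *
from workcell import readout
def go(x,y,z,yaw):
    s=readout.read_state();R0=R.from_rotvec(s["tcp_rot"])
    Rt=R.from_euler("z",yaw)*R.from_euler("x",np.pi)
    q=(R0.inv()*Rt).as_rotvec(degrees=True)
    print("shift mm",(R0.inv().apply(np.array([x,y,z])-s["tool_pos"])*1e3).round(1),"turn",q.round(1),"F",s["wrist_force"].round(1),"pos",s["tool_pos"].round(4),"t",round(s["time"],2))
if __name__=="__main__": go(*map(float,sys.argv[1:5]))
E
python3 go.py .478 -.267 .16 1.71
```

```text
shift mm [ 323.7 -232.6   87.6] turn [ -0.1  -0.1 -73.4] F [-0.1 -0.3 -0.1] pos [ 0.2804 -0.6133  0.247 ] t 0.1
```

Emit:
{"op": "jog_arm", "data": {
  "deltas": [0.04,-0.029,0,0,0,-8,1,0.08,-0.058,0,0,0,-16,1,0.12,-0.087,0.005,0,0,-24,1,0.16,-0.116,0.015,0,0,-32,1,0.2,-0.145,0.025,0,0,-40,1,0.24,-0.174,0.035,0,0,-48,1,0.28,-0.203,0.045,0,0,-56,1,0.315,-0.228,0.05,0,0,-64,1]
}}

```text
time: 0.9
tool_pos: [0.4722, -0.273, 0.1969]
tcp_rot: [-2.241, -2.199, 0.0]
wrist_force: [0.2, -1.0, -0.1]
width: 0.998
grip_force: 0.0
```

```bash
python3 - <<'E'
from h import *
from workcell import read_camera
c=read_camera("side");pickle.dump(c,open("side1.pkl","wb"))
a=c["color"][185:305,195:315]
im=np.clip(cv2.resize(a,None,fx=5,fy=5,interpolation=cv2.INTER_CUBIC)*1.2,0,255).astype(np.uint8)
cv2.imwrite("pics/s1.png",im)
E
python3 go.py .478 -.267 .16 1.71
```

```text
shift mm [ 0.2  3.4 36.1] turn [ 0.  -0.4 -8.6] F [1.7 4.  0.2] pos [ 0.4746 -0.2674  0.1961] t 0.95
```

View pics/s1.png

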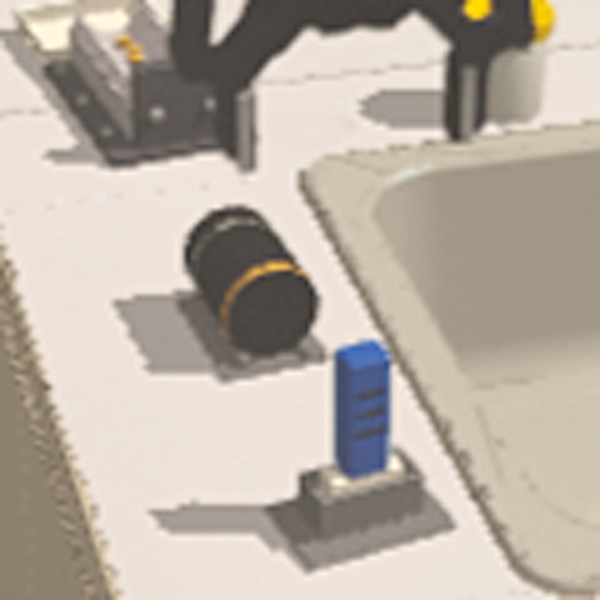

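The side crop shows the blue handle top at crop (335–390, 345–365), the barrel's ringed end centred near (269,308), stand foot corners at (310,570) and (455,522), and the V-block's stop top-left near (133,68). I'll compare these with the estimates.

```bash
python3 - <<'E'
from fit import *
c=pickle.load(open("side1.pkl","rb"))
def w(s,P):
    P=np.array(P,float);k,n=np.cos(s[2]),np.sin(s[2]);return np.c_[s[0]+k*P[:,0]-n*P[:,1],s[1]+n*P[:,0]+k*P[:,1],P[:,2]]
cp=lambda P:((project(c,P)-[195,185])*5+2).round(0).tolist()
p=lambda u:(np.atleast_2d(u)-2)/5+[195,185]
print("foot c",cp(w([.478,-.267,-1.43],[[.025,-.037,.004],[.025,.037,.004]])),"meas 310,570 455,522")
print("handle",cp(w([.478,-.267,-1.43],[[.009,-.011,.091],[.009,.011,.091]])),"meas 337,365 388,360")
print("barrel rear",cp(w([.4665,-.098,-1.512],[[.035,0,.03]])),"meas 269,308 ->",ray(c,p([269,308]),.03))
print("stop topR",cp(w([.4711,.1694,-1.45],[[.072,-.028,.059],[.072,.028,.059],[.072,-.028,.008]])),"meas 133,68 ; ?,?; 133,140")
print("chip ray",ray(c,p([[122,40],[135,50]]),.0295))
# stand from side
print(fit(c,[[.025,-.037,.004],[.025,.037,.004],[.009,-.011,.091],[.009,.011,.091]],p([[310,570],[455,522],[337,365],[388,360]]),[.478,-.267,-1.43]))
E
```

```text
foot c [[303.0, 562.0], [454.0, 522.0]] meas 310,570 455,522
handle [[344.0, 365.0], [390.0, 354.0]] meas 337,365 388,360
barrel rear [[263.0, 316.0]] meas 269,308 -> [[ 0.47300626 -0.12659328  0.03      ]]
stop topR [[135.0, 71.0], [228.0, 56.0], [138.0, 151.0]] meas 133,68 ; ?,?; 133,140
chip ray [[0.46444019 0.19870815 0.0295    ]
 [0.46918931 0.182916   0.0295    ]]
(array([ 0.47587221, -0.27011009, -1.34851551]), [[-0.5, -0.1], [-0.5, -0.1], [1.4, 1.0], [0.0, -0.6]])
```

Emit:
{"op": "jog_arm", "data": {
  "deltas": [0,0.002,0,0,0,-8,1,0,0.002,0,0,0,-8,1]
}}

```text
time: 1.15
tool_pos: [0.4745, -0.2747, 0.1978]
tcp_rot: [-2.088, -2.347, 0.0]
wrist_force: [0.0, 0.3, 0.1]
width: 1.002
grip_force: 0.0
```

```bash
python3 go.py .478 -.268 .060 1.705; python3 -c "
from workcell import bot;print([a for a in dir(bot) if a[0]!='_'])"
```

```text
shift mm [  6.1   4.3 137.8] turn [-0. -0. -1.] F [0.  0.3 0.1] pos [ 0.4745 -0.2747  0.1978] t 1.15
['MotionError', 'tip_extent']
```

Emit:
{"op": "jog_arm", "data": {
  "deltas": [0.006,0.004,0.0,0,0,-1,1,0.006,0.004,0.045,0,0,-1,1,0.006,0.004,0.085,0,0,-1,1,0.006,0.004,0.12,0,0,-1,1,0.006,0.004,0.137,0,0,-1,1,0.006,0.004,0.137,0,0,-1,1,0.006,0.004,0.137,0,0,-1,1]
}}

```text
time: 1.85
tool_pos: [0.4775, -0.2697, 0.0615]
tcp_rot: [-2.072, -2.361, -0.0]
wrist_force: [0.5, 0.0, 0.8]
width: 1.0
grip_force: 0.0
```

```bash
python3 go.py .478 -.268 .060 1.705;python3 - <<'E'
from h import *
from workcell import read_camera
a=crop(read_camera("side"),225,225,80,80,7);b=crop(read_camera("top"),325,225,45,50,5)
im=np.zeros((560,800,3),np.uint8);im[:,:560]=a;im[:250,565:790]=b
cv2.imwrite("pics/s2.png",im)
E
```

```text
shift mm [1.6 0.7 1.5] turn [-0.  -0.  -0.2] F [0.5 0.  0.8] pos [ 0.4775 -0.2697  0.0615] t 1.85
```

View pics/s2.png

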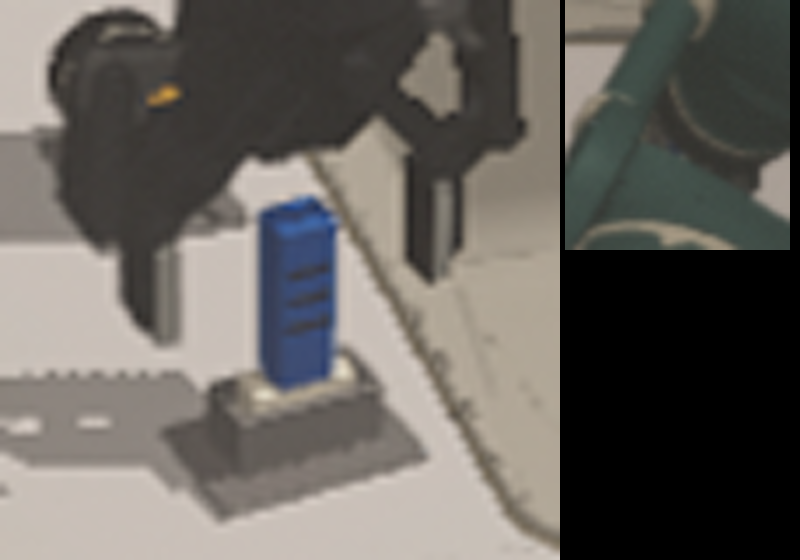

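The handle sits centred between the open fingers, with fingertips at (155,340) and (435,280) and the handle at x≈297. I'll close on it.

Emit:
{"op": "jog_arm", "data": {
  "deltas": [0.001,0.0005,0,0,0,0,-1,0.001,0.0005,0,0,0,0,-1,0.001,0.0005,0,0,0,0,-1,0.001,0.0005,0,0,0,0,-1,0.001,0.0005,0,0,0,0,-1,0.001,0.0005,0,0,0,0,-1,0.001,0.0005,0,0,0,0,-1,0.001,0.0005,0,0,0,0,-1],
  "squeeze": 50
}}

```text
time: 2.75
tool_pos: [0.4781, -0.2682, 0.0617]
tcp_rot: [2.07, 2.363, 0.0]
wrist_force: [-0.5, 1.0, 5.8]
width: 0.246
grip_force: 49.0
```

Emit:
{"op": "jog_arm", "data": {
  "deltas": [0,0,-0.01,0,0,0,-1,0,0,-0.035,0,0,0,-1,0,0,-0.07,0,0,0,-1,0,0,-0.1,0,0,0,-1,0.045,0,-0.1,0,0,0,-1,0.095,0,-0.1,0,0,0,-1,0.145,0,-0.1,0,0,0,-1,0.195,0,-0.1,0,0,0,-1]
}}

```text
time: 3.55
tool_pos: [0.4517, -0.0734, 0.1616]
tcp_rot: [2.071, 2.362, 0.001]
wrist_force: [0.6, 1.5, 0.1]
width: 0.251
grip_force: 49.1
```

```bash
python3 go.py .4759 .1297 .16 1.6915
```

```text
shift mm [198.2  50.5   1.6] turn [0.  0.  0.6] F [0.6 1.5 0.1] pos [ 0.4517 -0.0734  0.1616] t 3.55
```

Emit:
{"op": "jog_arm", "data": {
  "deltas": [0.04,0.01,0,0,0,0.6,-1,0.08,0.02,0,0,0,0.6,-1,0.12,0.03,0,0,0,0.6,-1,0.16,0.04,0,0,0,0.6,-1,0.19,0.048,0,0,0,0.6,-1,0.197,0.0505,0,0,0,0.6,-1,0.197,0.0505,0,0,0,0.6,-1,0.197,0.0505,0,0,0,0.6,-1]
}}

```text
time: 4.35
tool_pos: [0.4761, 0.1264, 0.1611]
tcp_rot: [2.082, 2.352, -0.002]
wrist_force: [0.6, 0.4, -0.9]
width: 0.251
grip_force: 49.1
```

```bash
python3 go.py .4759 .1297 .095 1.6915;python3 - <<'E'
from h import *
from workcell import read_camera
c=read_camera("side");pickle.dump(c,open("side2.pkl","wb"))
a=crop(c,180,160,75,75,8)
b=crop(read_camera("top"),130,225,100,60,2)
im=np.zeros((600,800,3),np.uint8);im[:,:600]=a;im[:120,600:800]=b
cv2.imwrite("pics/s3.png",im)
E
```

```text
shift mm [ 3.4  0.3 66.1] turn [-0.   0.   0.1] F [ 0.6  0.4 -0.9] pos [0.4761 0.1264 0.1611] t 4.35
```

View pics/s3.png

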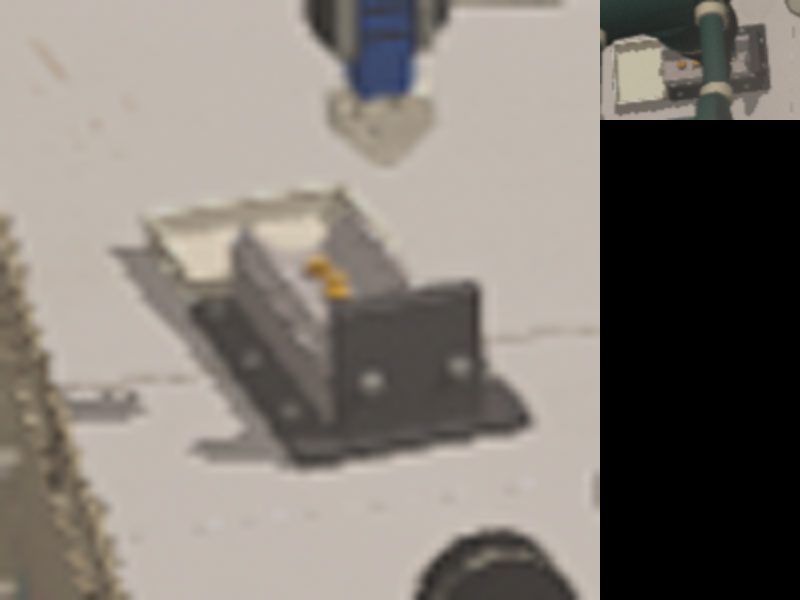

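The scraper is held clear with its foot at crop (388,165). The stop's top corners are at (330,302) and (478,284), and the tray's far corners at (145,215) and (343,188). I'll fit jointly with the top view.

```bash
python3 - <<'E'
from fit import *
from workcell import readout
c=pickle.load(open("side2.pkl","rb"));t=pickle.load(open("cam.pkl","rb"))["top"]
def w(s,P):
    P=np.array(P,float);k,n=np.cos(s[2]),np.sin(s[2]);return np.c_[s[0]+k*P[:,0]-n*P[:,1],s[1]+n*P[:,0]+k*P[:,1],P[:,2]]
ps=(np.array([[330,302],[478,284],[145,215],[343,188]])-3.5)/8+[180,160]
Ps=[[.072,-.028,.059],[.072,.028,.059],[-.1305,-.042,.015],[-.1305,.042,.015]]
pt=(np.array([[248,100],[260,238],[55,90],[640,40],[645,200]])-3.5)/8+[130,236]
Pt=[[-.060,.021,.037],[-.060,-.021,.037],[-.1305,.042,.015],[.072,.028,.059],[.072,-.028,.059]]
g=[.4711,.1694,-1.45]
f1=lambda s:(project(c,w(s,Ps))-ps).ravel();f2=lambda s:(project(t,w(s,Pt))-pt).ravel()
for f in(f1,f2,lambda s:np.r_[f1(s),f2(s)]):
    r=least_squares(f,g);print(r.x.round(4),r.fun.round(1))
s=r.x
# held scraper, foot from side image; assumed x,y from TCP
p=readout.read_state()["tool_pos"];F=np.array([[p[0],p[1],p[2]-.0577]])
print("foot pred",((project(c,F)-[180,160])*8+3.5).round(0),"meas ~388,165")
print("x40",w(s,[[.04,0,0],[.035,0,0],[-.06,0,0]]).round(4))
E
```

```text
[ 0.4701  0.172  -1.4594] [ 0.   1.2  0.2  0.4 -0.3 -0.8  0.1 -1.2]
[ 0.4705  0.1689 -1.4597] [ 0.3  1.4 -0.2 -0.2 -0.1 -0.9 -0.6 -0.8  0.6  0.4]
[ 0.4702  0.1692 -1.4601] [ 0.2  1.6  0.5  0.8 -0.1 -0.4  0.3 -0.9  0.1  1.5 -0.4 -0.  -0.3 -0.8
 -0.7 -0.6  0.5  0.6]
foot pred [[382. 157.]] meas ~388,165
x40 [[0.4746 0.1295 0.    ]
 [0.4741 0.1345 0.    ]
 [0.4636 0.2289 0.    ]]
```

```bash
python3 go.py .4744 .1315 .086 1.6816
```

```text
shift mm [ 5.8 -1.  75.1] turn [-0.   0.   0.5] F [-0.5  0.  -0.6] pos [0.4762 0.1259 0.1611] t 4.45
```

Emit:
{"op": "jog_arm", "data": {
  "deltas": [0.005,-0.001,0,0,0,0.5,-1,0.005,-0.001,0.03,0,0,0.5,-1,0.005,-0.001,0.05,0,0,0.5,-1,0.005,-0.001,0.065,0,0,0.5,-1,0.005,-0.001,0.072,0,0,0.5,-1,0.005,-0.001,0.075,0,0,0.5,-1,0.005,-0.001,0.075,0,0,0.5,-1]
}}

```text
time: 5.15
tool_pos: [0.475, 0.1317, 0.0864]
tcp_rot: [2.093, 2.343, 0.0]
wrist_force: [-0.8, -0.2, -1.3]
width: 0.249
grip_force: 49.1
```

```bash
python3 go.py .4744 .1315 .081 1.6816
```

```text
shift mm [-0.2 -0.6  5.4] turn [ 0.  -0.   0.1] F [-0.8 -0.2 -1.3] pos [0.475  0.1317 0.0864] t 5.15
```

Now I'll lower slowly to touch.

Emit:
{"op": "jog_arm", "data": {
  "deltas": [0,-0.0005,0.002,0,0,0,-1,0,-0.0005,0.004,0,0,0,-1,0,-0.0005,0.005,0,0,0,-1,0,-0.0005,0.005,0,0,0,-1]
}}

```text
time: 5.55
tool_pos: [0.4744, 0.1319, 0.0814]
tcp_rot: [2.092, 2.343, 0.0]
wrist_force: [-0.2, -0.7, -0.5]
width: 0.249
grip_force: 49.1
```

Emit:
{"op": "jog_arm", "data": {
  "deltas": [0,0,0.001,0,0,0,-1,0,0,0.002,0,0,0,-1,0,0,0.003,0,0,0,-1,0,0,0.003,0,0,0,-1]
}}

```text
time: 5.95
tool_pos: [0.4747, 0.132, 0.0796]
tcp_rot: [2.092, 2.343, 0.0]
wrist_force: [-3.0, -0.7, 9.2]
width: 0.248
grip_force: 50.4
```

Emit:
{"op": "jog_arm", "data": {
  "deltas": [0,-0.0007,-0.0027,0,0,0,-1,0,-0.0007,-0.0027,0,0,0,-1,0.006,-0.0007,-0.0027,0,0,0,-1,0.013,-0.0007,-0.0027,0,0,0,-1,0.02,-0.0007,-0.0027,0,0,0,-1,0.027,-0.0007,-0.0027,0,0,0,-1,0.034,-0.0007,-0.0027,0,0,0,-1,0.04,-0.0007,-0.0027,0,0,0,-1]
}}

```text
time: 6.75
tool_pos: [0.469, 0.1723, 0.0809]
tcp_rot: [-2.092, -2.344, 0.0]
wrist_force: [0.2, -0.3, -0.8]
width: 0.253
grip_force: 49.1
```

```bash
python3 go.py .4624 .2395 .081 1.6816
```

```text
shift mm [67.5  1.1 -0.1] turn [-0.   0.   0.1] F [ 0.2 -0.3 -0.8] pos [0.469  0.1723 0.0809] t 6.75
```

Emit:
{"op": "jog_arm", "data": {
  "deltas": [0.008,0,0,0,0,0,-1,0.017,0,0,0,0,0,-1,0.026,0,0,0,0,0,-1,0.035,0.0003,0,0,0,0,-1,0.044,0.0004,0,0,0,0,-1,0.053,0.0005,0,0,0,0,-1,0.062,0.0005,0,0,0,0,-1,0.071,0.0005,0,0,0,0,-1]
}}

```text
time: 7.55
tool_pos: [0.4615, 0.2429, 0.081]
tcp_rot: [-2.093, -2.343, 0.0]
wrist_force: [0.7, -0.4, -0.6]
width: 0.254
grip_force: 49.1
```

Emit:
{"op": "jog_arm", "data": {
  "deltas": [0.002,0,0,0,0,0,-1,0.002,0,0,0,0,0,-1,0.002,0,-0.01,0,0,0,-1,0.002,0,-0.04,0,0,0,-1,0.002,0,-0.08,0,0,0,-1]
}}

```text
time: 8.05
tool_pos: [0.4596, 0.2429, 0.1601]
tcp_rot: [-2.092, -2.341, 0.008]
wrist_force: [-0.0, 0.9, -0.1]
width: 0.253
grip_force: 49.1
```

```bash
python3 go.py .478 -.268 .162 1.702;python3 - <<'E'
from h import *
from workcell import read_camera
c=read_camera("side");a=crop(c,180,150,75,65,8)
b=crop(read_camera("top"),125,225,50,60,4)
im=np.zeros((520,800,3),np.uint8);im[:,:600]=a;im[:240,600:800]=b
cv2.imwrite("pics/s4.png",im)
E
```

```text
shift mm [-509.7  -39.    -0.8] turn [-0.3  0.1 -1.1] F [-0.   0.9 -0.1] pos [0.4596 0.2429 0.1601] t 8.05
```

View pics/s4.png

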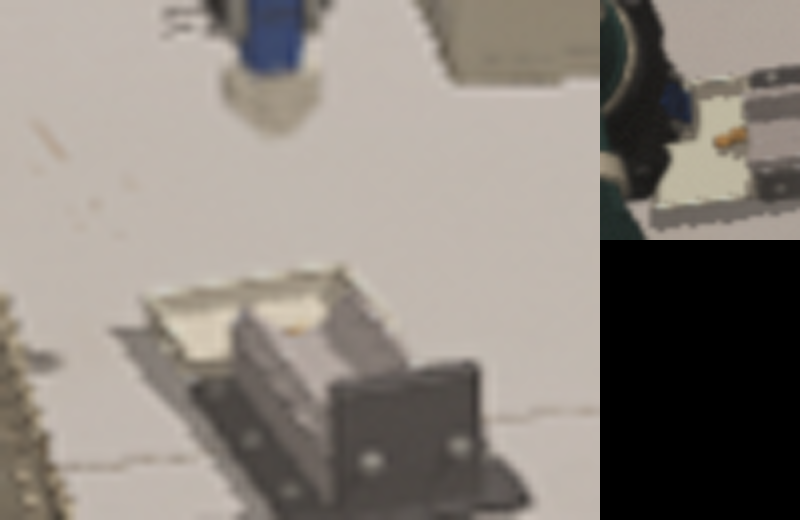

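The groove is empty. Two brass blobs lie in the tray by the groove end, at top crop (722,140) and (738,132). The arm has to move aside before I can check for the third.

Emit:
{"op": "jog_arm", "data": {
  "deltas": [-0.045,-0.003,0,0,0,0,-1,-0.095,-0.007,0,0,0,0,-1,-0.145,-0.011,0,0,0,0,-1,-0.195,-0.015,0,0,0,0,-1,-0.245,-0.019,0,0,0,-0.5,-1,-0.295,-0.023,0,0,0,-1,-1,-0.345,-0.027,0,0,0,-1,-1,-0.395,-0.03,0,0,0,-1,-1]
}}

```text
time: 8.95
tool_pos: [0.4753, -0.153, 0.1613]
tcp_rot: [2.073, 2.36, 0.0]
wrist_force: [0.4, -0.8, -1.1]
width: 0.251
grip_force: 49.1
```

```bash
python3 go.py .478 -.268 .162 1.702;python3 - <<'E'
from h import *
from workcell import read_camera
c=read_camera("side");t=read_camera("top")
im=np.zeros((560,800,3),np.uint8);im[:,:480]=crop(c,190,175,40,40,14)[:560,:480];im[:400,480:800]=crop(t,140,245,32,40,10)
cv2.imwrite("pics/s5.png",im)
E
```

```text
shift mm [-114.4  -12.2   -0.7] turn [ 0.   0.  -0.1] F [ 0.4 -0.8 -1.1] pos [ 0.4753 -0.153   0.1613] t 8.95
```

View pics/s5.png

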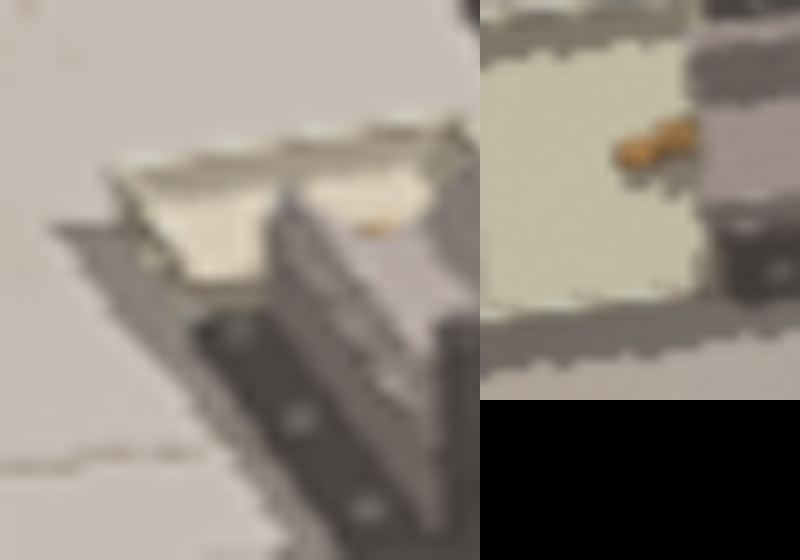

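The groove is clear. The top view shows brass at (637,153), plus a seemingly higher piece at (678,132), so the third chip is probably under it. I'll triangulate that one.

```bash
python3 - <<'E'
from h import *
d=pickle.load(open("cam.pkl","rb"));t,c=d["top"],pickle.load(open("side2.pkl","rb"))
k,n=np.cos(-1.46),np.sin(-1.46)
def v(p): q=p[:,:2]-[.4702,.1695];return np.c_[q@[k,n],q@[-n,k]].round(4).tolist()
from workcell import read_camera
for nm in("top","side"):
    C=read_camera(nm);b=C["color"].astype(int)
    m=((b[:,:,2]-b[:,:,0]>45)).astype(np.uint8)
    u0,v0,u1,v1=(138,235,205,285) if nm=="top" else (195,170,240,215)
    ys,xs=np.nonzero(m[v0:v1,u0:u1]);P=np.c_[xs+u0,ys+v0];print(nm,P.tolist())
    for z in(.0105,.018,.025): print(z,v(ray(C,[P.min(0),P.max(0),P.mean(0)],z)))
E
```

```text
top [[158, 257], [159, 257], [160, 257], [155, 258], [156, 258], [157, 258], [158, 258], [159, 258], [160, 258], [161, 258], [154, 259], [155, 259], [156, 259], [157, 259], [158, 259], [159, 259], [160, 259], [154, 260], [155, 260], [156, 260], [157, 260], [154, 261], [155, 261], [156, 261]]
0.0105 [[-0.0853, 0.0072], [-0.0672, -0.0058], [-0.0775, 0.0012]]
0.018 [[-0.0834, 0.0061], [-0.0654, -0.0069], [-0.0756, 0.0001]]
0.025 [[-0.0816, 0.005], [-0.0637, -0.0079], [-0.0739, -0.001]]
side [[217, 190], [216, 191], [217, 191]]
0.0105 [[-0.0899, 0.0063], [-0.0817, 0.0069], [-0.0844, 0.0067]]
0.018 [[-0.0745, 0.0017], [-0.0663, 0.0024], [-0.069, 0.0021]]
0.025 [[-0.06, -0.0026], [-0.052, -0.0019], [-0.0546, -0.0022]]
```

The elevated chip's top is about 18 mm high at x≈-68 mm, so it lies on the third chip inside the tray, below the height limit. Now I'll return the scraper.

Emit:
{"op": "jog_arm", "data": {
  "deltas": [-0.04,-0.004,0,0,0,0,-1,-0.08,-0.008,0,0,0,0,-1,-0.105,-0.011,0,0,0,0,-1,-0.114,-0.0122,0,0,0,0,-1,-0.114,-0.0122,0,0,0,0,-1,-0.114,-0.0122,0.03,0,0,0,-1,-0.114,-0.0122,0.05,0,0,0,-1,-0.114,-0.0122,0.05,0,0,0,-1]
}}

```text
time: 9.95
tool_pos: [0.4762, -0.2615, 0.1076]
tcp_rot: [-2.065, -2.357, 0.001]
wrist_force: [-0.9, 0.3, -0.2]
width: 0.253
grip_force: 49.1
```

```bash
python3 go.py .4781 -.2682 .0617 1.702
```

```text
shift mm [-7.1  1.3 45.8] turn [-0.3 -0.3  0.1] F [-0.9  0.3 -0.2] pos [ 0.4762 -0.2615  0.1076] t 9.95
```

Emit:
{"op": "jog_arm", "data": {
  "deltas": [0,0,0,0,0,0,-1,0,0,0,0,0,0,-1,0,0,0,0,0,0,-1]
}}

```text
time: 10.25
tool_pos: [0.4799, -0.2654, 0.1126]
tcp_rot: [2.07, 2.36, 0.001]
wrist_force: [0.2, -1.0, -0.1]
width: 0.25
grip_force: 49.1
```

```bash
python3 go.py .4781 -.2682 .0617 1.702
```

```text
shift mm [-2.5 -2.2 50.9] turn [ 0.1  0.1 -0. ] F [ 0.2 -1.  -0.1] pos [ 0.4799 -0.2654  0.1126] t 10.25
```

Emit:
{"op": "jog_arm", "data": {
  "deltas": [-0.0025,-0.002,0,0,0,0,-1,-0.0025,-0.002,0.01,0,0,0,-1,-0.0025,-0.002,0.02,0,0,0,-1,-0.0025,-0.002,0.02,0,0,0,-1,-0.0025,-0.002,0.02,0,0,0,-1]
}}

```text
time: 10.75
tool_pos: [0.4763, -0.2677, 0.0899]
tcp_rot: [-2.071, -2.36, 0.001]
wrist_force: [0.2, -0.0, -0.9]
width: 0.255
grip_force: 49.1
```

```bash
python3 go.py .4781 -.2682 .0617 1.702
```

```text
shift mm [-0.8  1.7 28.2] turn [-0.1 -0.1 -0.1] F [ 0.2 -0.  -0.9] pos [ 0.4763 -0.2677  0.0899] t 10.75
```

Emit:
{"op": "jog_arm", "data": {
  "deltas": [-0.0007,0.001,0.002,0,0,0,-1,-0.0007,0.001,0.008,0,0,0,-1,-0.0007,0.001,0.014,0,0,0,-1,-0.0007,0.001,0.019,0,0,0,-1,-0.0007,0.001,0.024,0,0,0,-1,-0.0007,0.001,0.027,0,0,0,-1,-0.0007,0.001,0.027,0,0,0,-1]
}}

```text
time: 11.45
tool_pos: [0.4777, -0.2683, 0.0632]
tcp_rot: [-2.071, -2.36, 0.0]
wrist_force: [0.6, 0.1, -0.5]
width: 0.248
grip_force: 49.1
```

Emit:
{"op": "jog_arm", "data": {
  "deltas": [0,0,0.0015,0,0,0,-1,0,0,0.0015,0,0,0,-1,0,0,0.001,0,0,0,0.2,0,0,0.001,0,0,0,1,0,0,0.001,0,0,0,1,0,0,0.001,0,0,0,1,0,0,0.001,0,0,0,1,0,0,-0.015,0,0,0,1]
}}

```text
time: 12.25
tool_pos: [0.4763, -0.2675, 0.0769]
tcp_rot: [-2.069, -2.358, 0.001]
wrist_force: [-0.4, 0.3, 1.0]
width: 0.998
grip_force: 0.0
```

Emit:
{"op": "jog_arm", "data": {
  "deltas": [0,0,-0.03,0,0,0,1,0,0,-0.07,0,0,0,1,0,0,-0.1,0,0,0,1,0,0,-0.12,0,0,0,1,0,-0.02,-0.12,0,0,0,1]
}}

```text
time: 12.75
tool_pos: [0.462, -0.2727, 0.2038]
tcp_rot: [2.064, 2.356, 0.003]
wrist_force: [0.1, -0.3, 0.7]
width: 0.999
grip_force: 0.0
```

```bash
python3 go.py .4672 -.0975 .15 1.632;python3 - <<'E'
from h import *
from workcell import read_camera
c=read_camera("side");t=read_camera("top");pickle.dump((c,t),open("p6.pkl","wb"))
im=np.zeros((600,800,3),np.uint8);im[:,:600]=crop(c,225,215,75,75,8)
im[:360,600:800]=crop(t,260,235,50,45,4)[:,:200].repeat(2,0) if 0 else cv2.resize(crop(t,265,238,40,36,5),(200,180)).repeat(2,0)
cv2.imwrite("pics/s6.png",im)
E
```

```text
shift mm [173.3  27.7  53. ] turn [0.4 0.3 4. ] F [ 0.1 -0.3  0.7] pos [ 0.462  -0.2727  0.2038] t 12.75
```

View pics/s6.png

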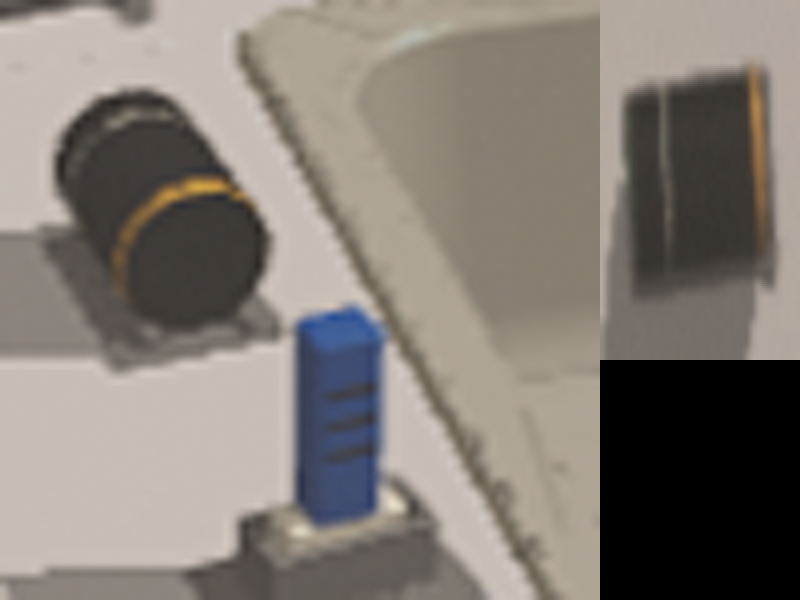

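The scraper stands upright in its stand again. The barrel's ringed end disc is centred at about (194,259) in the side crop, and its far end at about (125,155). I'll locate the barrel from these.

```bash
python3 - <<'E'
from h import *
c,t=pickle.load(open("p6.pkl","rb"))
p=(np.array([[194,259],[125,155]])-3.5)/8+[225,215]
e=ray(c,p,.03);print(e.round(4),e.mean(0),np.linalg.norm(e[0]-e[1]),np.arctan2(*(e[0]-e[1])[1::-1]))
# top: dark mask min-area rect
g=t["color"][238:275,262:305].max(2);m=(g<95).astype(np.uint8)
a=t["color"][238:275,262:305].astype(int);m|=((a[:,:,2]-a[:,:,0])>50).astype(np.uint8)
cs,_=cv2.findContours(m,cv2.RETR_EXTERNAL,2);k=max(cs,key=cv2.contourArea);r=cv2.minAreaRect(k)
q=cv2.boxPoints(r)+[262,238];print(r,q.round(1).tolist());print(ray(t,q,.03).round(4).tolist(),ray(t,[q.mean(0)],.03))
E
```

```text
[[ 0.4731 -0.1302  0.03  ]
 [ 0.4676 -0.0621  0.03  ]] [ 0.47035316 -0.09619237  0.03      ] 0.06833737883182116 -1.4896170399109712
((21.9310359954834, 18.172414779663086), (20.429189682006836, 27.23891830444336), 85.2363510131836) [[269.5, 247.1], [296.7, 244.9], [298.4, 265.2], [271.2, 267.5]]
[[0.4904, -0.0575, 0.03], [0.4961, -0.1302, 0.03], [0.4416, -0.134, 0.03], [0.436, -0.0619, 0.03]] [[ 0.46588607 -0.09587309  0.03      ]]
```

Emit:
{"op": "jog_arm", "data": {
  "deltas": [0.04,0.006,0,0,0,1,1,0.085,0.013,0,0,0,2,1,0.13,0.02,0.01,0,0,3,1,0.165,0.026,0.03,0,0,3,1,0.174,0.0285,0.045,0,0,3,1,0.174,0.0285,0.055,0,0,3,1,0.174,0.0285,0.055,0,0,3,1,0.174,0.0285,0.055,0,0,3,1]
}}

```text
time: 13.65
tool_pos: [0.4642, -0.0957, 0.144]
tcp_rot: [-2.134, -2.305, 0.001]
wrist_force: [-0.1, -0.2, -0.4]
width: 1.001
grip_force: 0.0
```

```bash
python3 go.py .468 -.0965 .036 1.650
```

```text
shift mm [ -1.1   3.8 108. ] turn [-0.   0.  -0.1] F [-0.1 -0.2 -0.4] pos [ 0.4642 -0.0957  0.144 ] t 13.65
```

Emit:
{"op": "jog_arm", "data": {
  "deltas": [-0.001,0.0035,0.0,0,0,0,1,-0.001,0.0035,0.03,0,0,0,1,-0.001,0.0035,0.06,0,0,0,1,-0.001,0.0035,0.085,0,0,0,1,-0.001,0.0035,0.1,0,0,0,1,-0.001,0.0035,0.107,0,0,0,1,-0.001,0.0035,0.107,0,0,0,1,-0.001,0.0035,0.107,0,0,0,1]
}}

```text
time: 14.45
tool_pos: [0.4687, -0.0963, 0.038]
tcp_rot: [2.133, 2.305, 0.001]
wrist_force: [-0.4, -0.3, 0.1]
width: 1.0
grip_force: 0.0
```

Emit:
{"op": "jog_arm", "data": {
  "deltas": [0,0,0,0,0,0,0.5,0,0,0,0,0,0,0.3,0,0,0,0,0,0,-1,0,0,0,0,0,0,-1,0,0,0,0,0,0,-1,0,0,0,0,0,0,-1,0,0,0,0,0,0,-1],
  "squeeze": 30
}}

```text
time: 15.15
tool_pos: [0.4697, -0.096, 0.0385]
tcp_rot: [2.131, 2.304, 0.004]
wrist_force: [2.7, 1.1, 6.3]
width: 0.57
grip_force: 33.0
```

```bash
python3 go.py .468 -.0965 .036 1.650
```

```text
shift mm [-0.4 -1.7  2.5] turn [ 0.2  0.1 -0.1] F [2.7 1.1 6.3] pos [ 0.4697 -0.096   0.0385] t 15.15
```

Emit:
{"op": "jog_arm", "data": {
  "deltas": [0,0,-0.01,0,0,0,-1,0,0,-0.04,0,0,0,-1,0,0,-0.075,0,0,0,-1,0,0,-0.095,0,0,0,-1,0.03,0,-0.1,0,0,0,-1,0.07,0,-0.1,0,0,0,-1,0.11,0,-0.1,0,0,0,-1,0.15,0,-0.1,0,0,0,-1]
}}

```text
time: 15.95
tool_pos: [0.454, 0.0548, 0.1365]
tcp_rot: [-2.133, -2.304, 0.003]
wrist_force: [1.3, 0.3, -2.1]
width: 0.569
grip_force: 32.5
```

```bash
python3 go.py .4725 .1486 .138 1.6816
```

```text
shift mm [92.1 25.7 -1.6] turn [-0.1  0.  -1.9] F [ 1.3  0.3 -2.1] pos [0.454  0.0548 0.1365] t 15.95
```

Emit:
{"op": "jog_arm", "data": {
  "deltas": [0.035,0.01,0,0,0,-1,-1,0.07,0.02,0,0,0,-1.9,-1,0.088,0.0255,0,0,0,-1.9,-1,0.092,0.0255,0,0,0,-1.9,-1,0.092,0.0255,0,0,0,-1.9,-1,0.092,0.0255,0,0,0,-1.9,-1,0.092,0.0255,0,0,0,-1.9,-1]
}}

```text
time: 16.65
tool_pos: [0.4735, 0.1464, 0.1367]
tcp_rot: [-2.096, -2.34, 0.002]
wrist_force: [-0.2, -0.1, -1.8]
width: 0.573
grip_force: 32.4
```

```bash
python3 go.py .4725 .1486 .070 1.6816;python3 - <<'E'
from h import *
from workcell import read_camera
c=read_camera("side");pickle.dump(c,open("p7.pkl","wb"))
cv2.imwrite("pics/s7.png",crop(c,180,150,75,75,8))
E
```

```text
shift mm [ 2.3 -0.7 66.7] turn [-0.1  0.  -0. ] F [-0.2 -0.1 -1.8] pos [0.4735 0.1464 0.1367] t 16.65
```

View pics/s7.png

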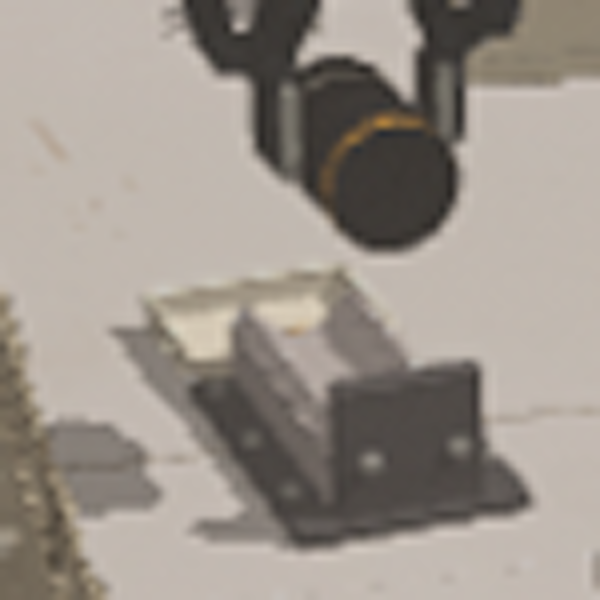

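The barrel is held level above the groove. Its ringed end faces the stop, with the disc centred near (390,183).

```bash
python3 - <<'E'
from h import *
c=pickle.load(open("p7.pkl","rb"))
f=lambda P:((project(c,P)-[180,150])*8+3.5).round(0)
b=np.array([.4735,.1464,.128]);a=np.array([.1106,-.9939,0])
print(f(b+.035*a),f(b+.030*a),f(b+.040*a))
E
```

```text
[[392. 188.]] [[388. 183.]] [[397. 194.]]
```

Emit:
{"op": "jog_arm", "data": {
  "deltas": [0.004,-0.0007,0.01,0,0,0,-1,0.004,-0.0007,0.03,0,0,0,-1,0.004,-0.0007,0.045,0,0,0,-1,0.004,-0.0007,0.056,0,0,0,-1,0.004,-0.0007,0.063,0,0,0,-1,0.004,-0.0007,0.066,0,0,0,-1,0.004,-0.0007,0.066,0,0,0,-1]
}}

```text
time: 17.4
tool_pos: [0.4729, 0.1514, 0.0707]
tcp_rot: [-2.095, -2.341, 0.001]
wrist_force: [-0.2, -1.0, -2.6]
width: 0.574
grip_force: 32.4
```

```bash
python3 go.py .4725 .1486 .064 1.6816
```

```text
shift mm [-2.7 -0.7  6.7] turn [-0.  0.  0.] F [-0.2 -1.  -2.6] pos [0.4729 0.1514 0.0707] t 17.4
```

Emit:
{"op": "jog_arm", "data": {
  "deltas": [0,-0.0005,0.003,0,0,0,-1,0,-0.0005,0.006,0,0,0,-1,-0.001,-0.0005,0.007,0,0,0,-1,-0.002,-0.0005,0.007,0,0,0,-1,-0.003,-0.0005,0.007,0,0,0,-1,-0.004,-0.0005,0.007,0,0,0,-1,-0.005,-0.0005,0.007,0,0,0,-1,-0.005,-0.0005,0.007,0,0,0,-1]
}}

```text
time: 18.2
tool_pos: [0.4731, 0.1469, 0.0642]
tcp_rot: [-2.095, -2.34, -0.002]
wrist_force: [-0.1, 4.7, -2.8]
width: 0.575
grip_force: 32.4
```

Emit:
{"op": "jog_arm", "data": {
  "deltas": [-0.001,0,0,0,0,0,-1,-0.001,0,0,0,0,0,-1,-0.001,0,0,0,0,0,-1]
}}

```text
time: 18.5
tool_pos: [0.4732, 0.1469, 0.0642]
tcp_rot: [-2.095, -2.339, -0.003]
wrist_force: [-2.1, 7.6, -2.9]
width: 0.569
grip_force: 32.4
```

Emit:
{"op": "jog_arm", "data": {
  "deltas": [0.0025,0,0,0,0,0,-1,0.0025,0,0.001,0,0,0,-1,0.0025,0,0.002,0,0,0,-1,0.0025,0,0.003,0,0,0,-1,0.0025,0,0.003,0,0,0,-1,0.0025,0,0.003,0,0,0,-1]
}}

```text
time: 19.1
tool_pos: [0.4728, 0.1477, 0.0609]
tcp_rot: [-2.095, -2.341, 0.0]
wrist_force: [0.5, -0.0, -2.2]
width: 0.573
grip_force: 32.4
```

Emit:
{"op": "jog_arm", "data": {
  "deltas": [0,0,0.001,0,0,0,-1,0,0,0.002,0,0,0,-1,0,0,0.002,0,0,0,-1,0,0,0.002,0,0,0,-1]
}}

```text
time: 19.5
tool_pos: [0.4737, 0.148, 0.0597]
tcp_rot: [2.094, 2.341, 0.002]
wrist_force: [0.5, -0.6, 3.7]
width: 0.572
grip_force: 32.9
```

Emit:
{"op": "jog_arm", "data": {
  "deltas": [0,0,0.001,0,0,0,-1,0,0,0.001,0,0,0,-1,0,0,0.001,0,0,0,-1,0,0,0.001,0,0,0,-1]
}}

```text
time: 19.9
tool_pos: [0.4737, 0.1481, 0.0597]
tcp_rot: [2.094, 2.341, 0.002]
wrist_force: [-2.4, -0.6, 12.2]
width: 0.571
grip_force: 33.7
```

Emit:
{"op": "jog_arm", "data": {
  "deltas": [0,-0.0003,0.0003,0,0,0,-1,0,-0.0003,0.0003,0,0,0,-1,0,-0.0003,0.0003,0,0,0,-1,0,-0.0003,0.0003,0,0,0,-1,0,-0.0003,0.0003,0,0,0,-1,0,-0.0003,0.0003,0,0,0,-1]
}}

```text
time: 20.5
tool_pos: [0.4737, 0.1481, 0.0596]
tcp_rot: [2.094, 2.34, 0.002]
wrist_force: [-2.4, -1.6, 13.0]
width: 0.573
grip_force: 33.8
```

```bash
python3 go.py .4737 .1481 .0597 1.6816; python3 - <<'E'
from h import *
from workcell import read_camera
c=read_camera("side")
im=np.zeros((600,800,3),np.uint8);im[:,:600]=crop(c,180,150,100,100,6);im[:450,600:]=crop(c,240,235,50,75,6)[:,50:250]
cv2.imwrite("pics/s8.png",im)
E
```

```text
shift mm [ 0.  -0.  -0.1] turn [ 0.1 -0.   0. ] F [-2.4 -1.6 13. ] pos [0.4737 0.1481 0.0596] t 20.5
```

View pics/s8.png

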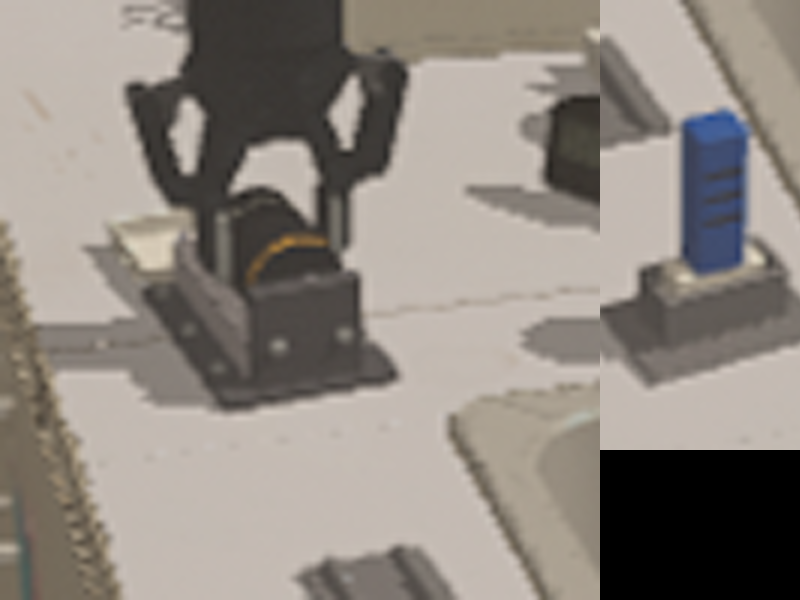

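The barrel is seated in the groove against the stop and the scraper is in its stand. One more nudge should ease the side force.

Emit:
{"op": "jog_arm", "data": {
  "deltas": [0,-0.0008,0.0003,0,0,0,-1,0,-0.0008,0.0003,0,0,0,-1,0,-0.0008,0.0003,0,0,0,-1,0,-0.0008,0.0003,0,0,0,-1,0,-0.0008,0.0003,0,0,0,-1]
}}

```text
time: 21.05
tool_pos: [0.4737, 0.1481, 0.0597]
tcp_rot: [2.093, 2.34, 0.004]
wrist_force: [-1.8, -1.7, 12.9]
width: 0.574
grip_force: 33.8
```

```bash
python3 -c "
from workcell import finish_job;print(finish_job())"
```

```text
the job is handed in; nothing more can be done
None
```

The job is handed in at about 21 s: the scraper is back in its stand and the barrel lies in the groove about 1 mm from the stop, pressed down with about 15 N; the groove is clear, but I saw only two of the three chips in the tray and took the third to be under one of them, and no verdict came back.

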